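# Return a cover-slip box to the case with bypass doors

### The arm

A 6-joint arm with a two-finger parallel gripper is mounted at the origin on a cart in front of the work surface, level with it; the furniture and walls round the work are solid. World frame = base frame: x ahead of the robot, y to its left, z up, the work surface at z = 0. Lengths are in m, angles in rad, forces in N, time in s.
With the tool pointing down it reaches from about 0.35 to 0.85 m from the base axis. Payload 8.1 kg.
Tool frame: the origin (TCP) lies midway between the tips of the shut fingers; the grasp point (between the pads) lies 19 mm behind it; z points along the fingers, y is the direction in which the jaws open and shut (so a half turn about z gives the same grasp; the last joint's range is limited). The gripper opens to 93 mm and grips with 3 to 60 N. Pads are 15 mm wide; open, the fingers measure 128 mm over their backs; the gripper's body (75 mm by 188 mm) begins 65 mm behind the grasp point.
Start: joints at [1.077, 0.13, 1.488, -0, 1.523, -0.085], TCP at [0.238, 0.551, 0.219] pointing down, gripper open.
Joint ranges: [-2.96, 2.96], [-0.89, 2.26], [0.02, 2.5], [-1.34, 4.48], [0, 2.73], [-2.66, 2.66]. Speed limits (rad/s): [2.39, 2.39, 2.79, 3.14, 3.14, 3.14].

### API

Orientations are given as a rotation vector (axis times angle).
In Python, from plant import robot gives the robot as it stands. The module is installed in compiled form; this text tells all that it offers.
- The arm moves only by the shell command python3 -m pendant 'ROWS' [FORCE]. ROWS is JSON, a list of rows, each an object with "translation": the shift along the tool's x, y, z in mm, a list of three; "twist": the turn, a rotation vector about the tool's x, y, z in rad, a list of three; "grip": the opening, from -1 (shut) to 1 (fully open). A call has exactly 10 rows; each row shifts and turns the pose as measured when the row begins, along the tool's axes as they then stand; what a row does not reach is not made up. A row lasts 1/10 s, in which the tool goes at most 50 mm and 8.59 degrees, less where a joint would pass 70% of its speed; a pose out of reach is approached as far as the arm can. A call is refused whole if a number of a shift passes 50 or a number of a turn 0.15, either way. A call with a gripper value outside its range is refused whole. The fingers move at their own pace and stop on an object; FORCE is the grip in N (left out, the last holds). Time passes only in rows, so rows that do not move let the fingers close, or fill a call up. It gives the time, the measured TCP pose, the force and the opening at its end, in the units of the state.
- robot.read_state(): the state, without advancing time (a new reading comes with each control period).
- robot.read_camera(name): name is "scene" or "top"; returns (picture, depth): 420x560x3 uint8, red, green, blue; 420x560 float32, m along the optical axis (not along the pixel's ray), 0 where there is no reading.
- robot.camera_info(name): a dict with "vertical_fov" (degrees; the focal length in pixels is half the picture's height over the tangent of half this angle, whatever the lens; pixels are square), "cx", "cy" (the principal point, pixels), "cam_to_world" (4x4, takes a point from camera to world coordinates). Camera axes: x right, y up, looking along -z (the intrinsics and any distortion apply to the point x, -y, -z); pixel columns grow to the right and rows downward; lengths in m; the calibration is good to about 2 mm. A picture is of the moment at which its call begins. camera_info takes no time and is no camera call.
- robot.close_job(): hands the job in, once; it reports no verdict.
The state is a dict: "t": time; "q": joint angles; "dq": joint speeds; "joint_torque": joint torques, N m; "tool_pos": TCP position; "orientation": TCP orientation; "force": force on the tool from outside, world axes, zero at the start; "wrist_torque": the same for the moment, N m; "opening": finger opening in m.
Only numpy, scipy, OpenCV 4.12 (cv2) and the standard library are available. Lean on these libraries where they do the work, as an engineer would, in place of code of your own. Each camera call takes 0.05 s, during which the arm holds its last target. There are 200 camera calls.

### The job

Put the loose blue-and-white cover-slip box away in the case, lying flat with its lid up on the floor of the compartment that already holds its twin. To do so, slide that compartment's door all the way past its neighbour, and afterwards slide it fully shut again so that both compartments are closed. Leave the twin box, the timer in the other compartment and the white bottle as they are.

Things in the scene. Friction and masses are not known exactly. Their poses are not given: they have to be found in the camera images.
- case: Grey case with aluminium rims, fixed to the desk, 182 (x) x 296 (y) x 63 mm; rims level all round, 63 mm high. Origin: centre of underside; x away from its front, y to its left, z up. Walls 6 mm, floor 5 mm thick; a 4 mm divider at y = 0 makes two compartments under two clear bypass doors. The twin box is in one, the timer in the other; which is which varies.
- case_left (a point): Centre of the floor of the left compartment (5 mm above the desk): 170 mm (x) by 140 mm (y) inside. Covered by the upper door, 150 mm wide in y, underside 58 and top 63 mm above the desk. Open, it leaves free all but the 26 mm next to the divider.
- case_right (a point): Centre of the floor of the right compartment (5 mm above the desk): 170 mm (x) by 140 mm (y) inside. Covered by the lower door, 150 mm wide in y, underside 51 and top 56 mm above the desk. Open, it (with its knob) leaves free all but the 26 mm next to the divider.
- door_upper (a joint): Travel of the upper door in m: 0 = shut over the left compartment, grows as it slides to the case's right (-y) over the lower door, to a stop at 0.114. Slides with about 1.5 N of friction and stays where it is left.
- door_lower (a joint): Travel of the lower door in m: 0 = shut over the right compartment, grows as it slides to the case's left (+y) beneath the upper door, to a stop at 0.114. Slides with about 1.5 N of friction and stays where it is left.
- door_upper_knob (a point): Centre of the top of the upper door's knob: an upright black cylinder 18 mm in diameter with a steel band, standing 25 mm above its door and the case's rims; top 88 mm above the desk. With the door shut it lies at x = -40, y = +132 mm in the case's frame.
- door_lower_knob (a point): Centre of the top of the lower door's knob: an upright black cylinder 18 mm in diameter with a steel band, standing 32 mm above its door and 25 mm above the case's rims and the upper door; top 88 mm above the desk. With the door shut it lies at x = -40, y = -132 mm in the case's frame.
- loose_box: The loose cover-slip box on the bare desk to the right of the case: a closed box, white below with a blue lid (lid does not open), 38 (x) x 63 (y) x 22 (z) mm, 45 g. Origin: centre of its underside; z up through the lid.
- stored_box: The twin: an identical cover-slip box, loose, standing near the back of one compartment with its long side (y) along the back wall. Origin: centre of its underside, 50 mm behind the case's middle; the floor in front of it is free (116 mm from its front to the front wall's inside).
- stored_timer: Cream mechanical bench timer with a grey dial and black bar, 60 x 66 x 42 mm, standing loose in the other compartment. Origin: centre of its underside.
- white_bottle: White reagent bottle, 58 mm in diameter, 142 mm tall, standing loose at the far right behind the grey drawer unit. Origin: centre of its underside.
- microscope: White binocular microscope, fixed equipment about 0.4 m tall, behind and between the case and the loose box. Origin: about the middle of its foot on the desk, which reaches about 0.14 m from there toward the robot; carry things round its near side or keep the arm clear of it.
There are look-alikes about, which are no part of the job. What is shaped like the loose_box but turquoise is not meant.

How it is judged:
By the outcome, as a careful person would: the job done as asked, in the order asked, and still so for the second after the job is handed in, with the robot touching nothing.
It also fails if it takes over 64 s, if anything falls off the work surface, if the arm or the gripper's body presses on something with over 40 N, if the wrist force passes 120 N, or if a joint passes its speed limit or range.

## Working session

There is one attempt and no reset: what is moved stays moved. The work goes in short steps, Python scripts to look and compute and a shell command to move; the robot and the scene stay as the last step left them, time stands still between calls to the robot, and variables do not carry over. Pictures are saved under pics/ and viewed, about 8 in all and at most 12, crops included, and the job is handed in when it is done.

```bash
mkdir -p pics
cat > h.py <<'E'
import numpy as np, cv2
from plant import robot
def snap(n,f=None):
    p,d=robot.read_camera(n)
    np.savez('last_%s.npz'%n,p=p,d=d)
    if f: cv2.imwrite('pics/'+f,p[:,:,::-1])
    return p,d
def info(n):
    i=robot.camera_info(n); return 210/np.tan(np.radians(i['vertical_fov'])/2),i['cx'],i['cy'],np.array(i['cam_to_world'])
def pt(n,u,v,z=None,d=None):
    f,cx,cy,T=info(n); r=np.array([(u-cx)/f,-(v-cy)/f,-1.])
    if z is None: return (T@np.r_[r*d,1])[:3]
    w=T[:3,:3]@r; return T[:3,3]+w*(z-T[2,3])/w[2]
E
python3 - <<'E'
from h import *
s=robot.read_state(); print({k:np.round(v,3) for k,v in s.items()})
for n in('scene','top'):
    snap(n,n+'0.png'); print(robot.camera_info(n))
E
```

```text
{'t': np.float64(0.0), 'q': array([ 1.077,  0.131,  1.489, -0.   ,  1.523, -0.085]), 'dq': array([ 0.   , -0.001, -0.001, -0.   ,  0.001,  0.001]), 'joint_torque': array([ 1.0000e-03, -5.5986e+01, -4.9174e+01,  7.7000e-02,  3.6000e-02,
       -0.0000e+00]), 'tool_pos': array([0.238, 0.55 , 0.218]), 'orientation': array([-6.380e-01, -3.076e+00,  3.000e-03]), 'force': array([-0.81 , -0.243,  0.213]), 'wrist_torque': array([-0.038,  0.042, -0.017]), 'opening': np.float64(0.093)}
{'vertical_fov': 56.40467616990165, 'cx': 276.5151581785837, 'cy': 209.27190946554433, 'cam_to_world': array([[ 0.46767448,  0.56084696, -0.68317733, -0.32241517],
       [-0.88377921,  0.28388659, -0.3719445 , -0.50417377],
       [-0.01465906,  0.77772687,  0.6284314 ,  0.89407357],
       [ 0.        ,  0.        ,  0.        ,  1.        ]])}
{'vertical_fov': 49.42195443615191, 'cx': 283.84813861938204, 'cy': 208.8215514410624, 'cam_to_world': array([[ 0.01126657,  0.98474291, -0.17365039,  0.31950356],
       [-0.99983012,  0.01362761,  0.01241021, -0.04504619],
       [ 0.01458731,  0.17348107,  0.98472916,  1.42321822],
       [ 0.        ,  0.        ,  0.        ,  1.        ]])}
```

View pics/scene0.png

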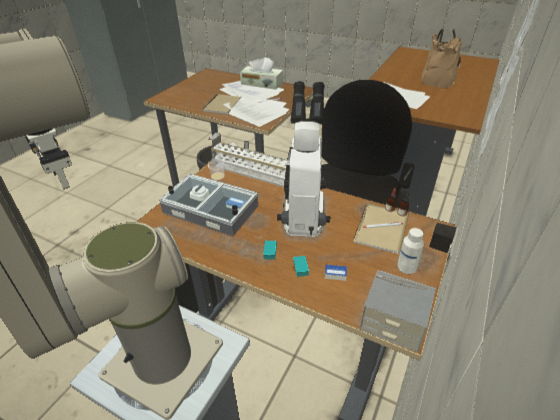

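View pics/top0.png

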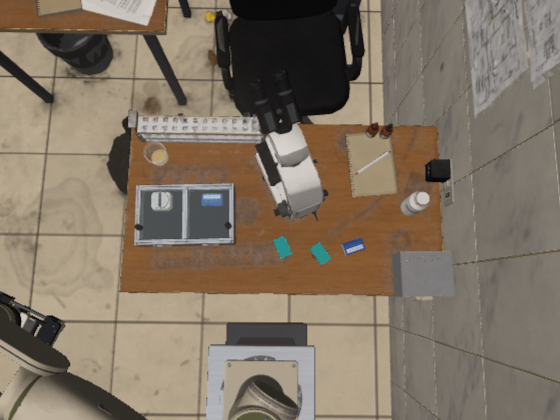

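The top view shows the case at about (135–235, 185–245). The twin is in its right compartment at (211,199), so the lower door is the one to move; its knob is at (227,227). The timer is on the left at (161,200), and the loose blue box is at (353,246). I'll enlarge these areas next.

Run:
```python
from h import *
p=np.load('last_top.npz')['p'][:,:,::-1]
a=cv2.resize(p[175:265,125:245],None,fx=6,fy=6,interpolation=cv2.INTER_CUBIC)[:540,:720]
b=cv2.resize(p[225:275,265:375],None,fx=6,fy=6,interpolation=cv2.INTER_CUBIC)
cv2.imwrite('pics/a.png',a); cv2.imwrite('pics/b.png',b)
```

```text
(no output)
```

View pics/a.png

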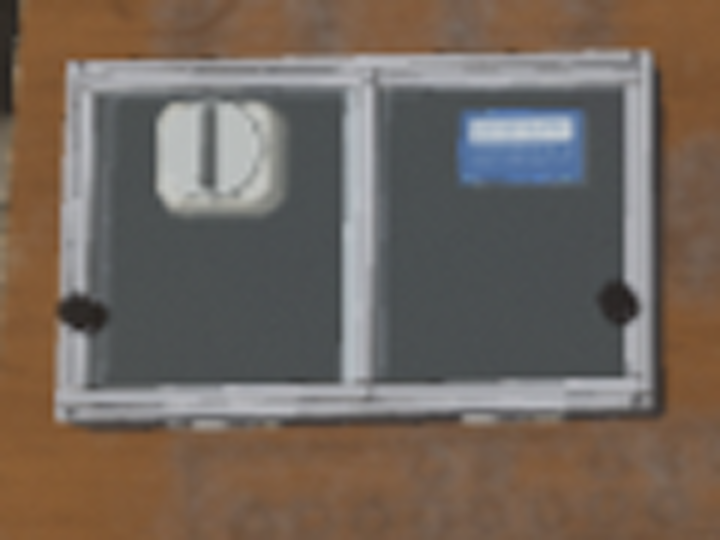

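View pics/b.png

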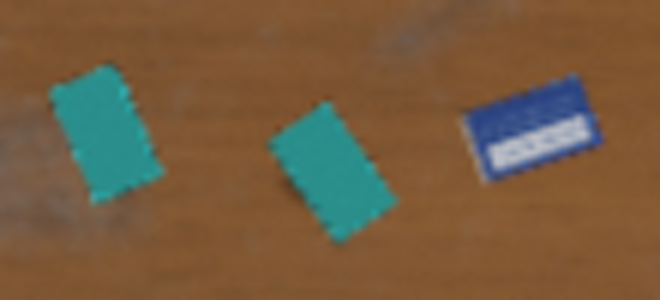

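Run:
```python
from h import *
d=np.load('last_top.npz')['d']
A=lambda x,y:(125+(x+.5)/6-.5,175+(y+.5)/6-.5)
B=lambda x,y:(265+(x+.5)/6-.5,225+(y+.5)/6-.5)
C=[pt('top',*A(*c),z=.063) for c in[(68,62),(652,52),(652,403),(58,418)]]
print(np.round(C,4)); print([np.linalg.norm(C[i]-C[(i+1)%4]).round(4) for i in range(4)], np.mean(C,0))
for c in[(83,313),(619,302)]: print('knob',pt('top',*A(*c),z=.088).round(4))
b=[pt('top',*B(*c),z=.022) for c in[(466,115),(578,76),(603,143),(490,182)]]
print(np.round(b,4),[np.linalg.norm(b[i]-b[(i+1)%4]).round(4) for i in range(4)],np.mean(b,0))
e=b[1]+b[2]-b[0]-b[3]; print('long dir deg',np.degrees(np.arctan2(e[1],e[0])))
for u,v in[(353,246),(300,265),(200,275),(340,290),(190,190),(185,215)]: print(u,v,pt('top',u,v,d=d[v,u]).round(4))
for c in[(522,147)]: print('twin',pt('top',*A(*c),z=.027).round(4))
# robot world
print(pt('top',262,400,z=.1))
```

```text
[[0.6269 0.3884 0.063 ]
 [0.6365 0.0931 0.063 ]
 [0.4575 0.0877 0.063 ]
 [0.4463 0.3812 0.063 ]]
[np.float64(0.2954), np.float64(0.179), np.float64(0.2937), np.float64(0.1808)] [0.54180959 0.23760605 0.063     ]
knob [0.4956 0.3647 0.088 ]
knob [0.5045 0.1029 0.088 ]
[[ 0.4598 -0.244   0.022 ]
 [ 0.4806 -0.302   0.022 ]
 [ 0.4463 -0.3142  0.022 ]
 [ 0.4256 -0.2559  0.022 ]] [np.float64(0.0617), np.float64(0.0365), np.float64(0.0619), np.float64(0.0362)] [ 0.45306813 -0.27902394  0.022     ]
long dir deg -70.3502041825805
353 246 [ 0.4536 -0.2776  0.0187]
300 265 [ 0.3944 -0.1152 -0.0028]
200 275 [0.3599 0.1929 0.    ]
340 290 [ 0.3193 -0.2383  0.0024]
190 190 [0.6152 0.2253 0.0552]
185 215 [0.5369 0.2358 0.0599]
twin [0.5934 0.1626 0.027 ]
[ 0.0200787  -0.00784321  0.1       ]
```

The measurements hold together: the rim comes out at 0.295 × 0.180 m against the given 0.296 × 0.182, the case yaw is about 2°, and the box top is about 62 × 37 mm. First I'll turn the jaws to lie along the case's x axis.

```bash
cat >> h.py <<'E'
from scipy.spatial.transform import Rotation as Ro
def go(x,y,z=None,th=None):
    "remaining shift in tool axes (mm) and turn about tool axes to reach pose: pointing down, jaws at angle th (deg)"
    s=robot.read_state(); R=Ro.from_rotvec(s['orientation']).as_matrix(); p=s['tool_pos']
    z=p[2] if z is None else z
    c=np.degrees(np.arctan2(R[1,1],R[0,1])); th=c if th is None else th
    t=np.radians(th); G=np.array([[-np.sin(t),np.cos(t),0],[np.cos(t),np.sin(t),0],[0,0,-1]]).T
    D=np.array([x,y,z])-p
    print('t',s['t'].round(2),'pos',p.round(4),'jaw deg',c.round(2),'open',s['opening'].round(4),'F',s['force'].round(1))
    print('shift now-axes',(R.T@D*1000).round(1),'goal-axes',(G.T@D*1000).round(1),'turn',Ro.from_matrix(R.T@G).as_rotvec().round(3))
C0=np.array([.5418,.2376]); YAW=np.radians(2.0)
def case(x,y):
    c,s=np.cos(YAW),np.sin(YAW); return C0+np.array([[c,-s],[s,c]])@np.array([x,y])
E
python3 -m pendant '[{"translation":[0,0,0],"twist":[0,0,0.14],"grip":1},{"translation":[0,0,0],"twist":[0,0,0.14],"grip":1},{"translation":[0,0,0],"twist":[0,0,0.14],"grip":1},{"translation":[0,0,0],"twist":[0,0,0.14],"grip":1},{"translation":[0,0,0],"twist":[0,0,0.14],"grip":1},{"translation":[0,0,0],"twist":[0,0,0.14],"grip":1},{"translation":[0,0,0],"twist":[0,0,0.14],"grip":1},{"translation":[0,0,0],"twist":[0,0,0.14],"grip":1},{"translation":[0,0,0],"twist":[0,0,0],"grip":0},{"translation":[0,0,0],"twist":[0,0,0],"grip":0}]' 20
python3 -c "
from h import *
k=np.array([.5055,.1035]);go(*k,.15,2)"
```

```text
t: 1.1
tool_pos: [0.2366, 0.547, 0.2114]
orientation: [2.217, 2.221, -0.019]
force: [-0.7, -0.1, 0.7]
opening: 0.0816Traceback (most recent call last):
  File "<string>", line 3, in <module>
    k=np.array([.5055,.1035]);go(*k,.15,2)
                              ~~^^^^^^^^^^
  File "h.py", line 22, in go
    print('t',s['t'].round(2),'pos',p.round(4),'jaw deg',c.round(2),'open',s['opening'].round(4),'F',s['force'].round(1))
              ^^^^^^^^^^^^
AttributeError: 'float' object has no attribute 'round'
```

```bash
sed -i "s/s\['t'\].round(2)/round(s['t'],2)/;s/s\['opening'\].round(4)/round(s['opening'],4)/;s/s\['force'\].round(1)/np.round(s['force'],1)/;s/p=s\['tool_pos'\]/p=np.array(s['tool_pos'])/" h.py
python3 -c "
from h import *
k=np.array([.5055,.1035]);go(*k,.15,2)"
```

```text
t 1.1 pos [0.2366 0.547  0.2114] jaw deg 0.09 open 0.0816 F [-0.7 -0.1  0.7]
shift now-axes [-443.3  268.6   64.8] goal-axes [-452.7  253.3   61.4] turn [-0.006  0.011 -0.033]
```

```bash
python3 -m pendant '[{"translation":[-45,27,0],"twist":[0,0.01,-0.033],"grip":0},{"translation":[-45,27,0],"twist":[0,0,0],"grip":0},{"translation":[-45,27,0],"twist":[0,0,0],"grip":0},{"translation":[-45,27,0],"twist":[0,0,0],"grip":0},{"translation":[-45,27,0],"twist":[0,0,0],"grip":0},{"translation":[-45,27,0],"twist":[0,0,0],"grip":0},{"translation":[-45,27,0],"twist":[0,0,0],"grip":0},{"translation":[-45,27,0],"twist":[0,0,0],"grip":0},{"translation":[-45,27,0],"twist":[0,0,0],"grip":0},{"translation":[0,0,0],"twist":[0,0,0],"grip":0}]'
python3 -c "
from h import *
k=np.array([.5055,.1035]);go(*k,.12,2)"
```

```text
t: 2.1
tool_pos: [0.4892, 0.1668, 0.2082]
orientation: [-2.124, -2.311, 0.01]
force: [-0.1, -0.1, 0.2]
opening: 0.0463
t 2.1 pos [0.4892 0.1668 0.2082] jaw deg 4.83 open 0.0463 F [-0.1 -0.1  0.2]
shift now-axes [-64.3  11.5  88.3] goal-axes [-63.9  14.1  88.2] turn [-0.006  0.003  0.049]
```

```bash
python3 -m pendant '[{"translation":[-22,4,10],"twist":[0,0,0.049],"grip":0},{"translation":[-22,4,15],"twist":[0,0,0],"grip":0},{"translation":[-20,4,15],"twist":[0,0,0],"grip":0},{"translation":[0,0,15],"twist":[0,0,0],"grip":0},{"translation":[0,0,15],"twist":[0,0,0],"grip":0},{"translation":[0,0,15],"twist":[0,0,0],"grip":0},{"translation":[0,0,0],"twist":[0,0,0],"grip":0},{"translation":[0,0,0],"twist":[0,0,0],"grip":0},{"translation":[0,0,0],"twist":[0,0,0],"grip":0},{"translation":[0,0,0],"twist":[0,0,0],"grip":0}]'
python3 -c "
from h import *
k=np.array([.5055,.1035]);go(*k,.069,2)
for n in('top','scene'): snap(n)
p=np.load('last_top.npz')['p'][:,:,::-1][165:265,185:285]; q=np.load('last_scene.npz')['p'][:,:,::-1][160:240,185:285]
cv2.imwrite('pics/c.png',np.vstack([cv2.resize(x,(500,h),interpolation=cv2.INTER_CUBIC) for x,h in((p,500),(q,400))])[:, :]) if 0 else cv2.imwrite('pics/c.png',np.hstack([cv2.resize(p,(400,400),interpolation=2),cv2.resize(q,(400,320),interpolation=2)[:400] if 0 else cv2.copyMakeBorder(cv2.resize(q,(400,320),interpolation=2),0,80,0,0,0)]))"
```

```text
t: 3.1
tool_pos: [0.5035, 0.1067, 0.1204]
orientation: [-2.157, -2.278, 0.006]
force: [0.6, -0.2, -0.1]
opening: 0.0466
t 3.1 pos [0.5035 0.1067 0.1204] jaw deg 3.14 open 0.0466 F [ 0.6 -0.2 -0.1]
shift now-axes [-3.3  2.1 51.4] goal-axes [-3.3  1.9 51.4] turn [-0.006 -0.001  0.02 ]
```

View pics/c.png

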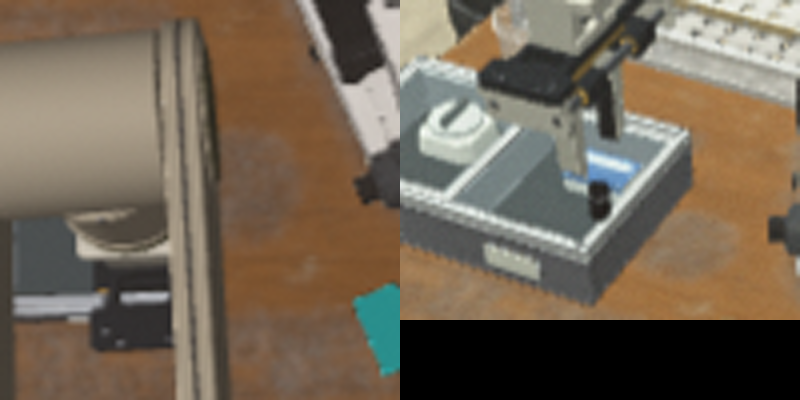

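The top view is blocked by the arm. The scene crop shows the fingers above and around the knob, whose top is at crop (599,186). I'll cross-check that position with the scene camera.

```bash
python3 -c "
from h import *
print(pt('scene',234.6,206.2,z=.088), case(-40,-132))
for u,v in ((232+i,204+j) for i in range(0,6,2) for j in range(0,8,2)):
  d=np.load('last_scene.npz')['d'][v,u]; print(u,v,pt('scene',u,v,d=d).round(4))"
```

```text
[0.50541979 0.10452839 0.088     ] [ -34.82709952 -133.07796903]
232 204 [0.5459 0.1444 0.0547]
232 206 [0.5021 0.1126 0.0883]
232 208 [0.4948 0.1081 0.0866]
232 210 [0.4947 0.1089 0.0779]
234 204 [0.5471 0.1368 0.0566]
234 206 [0.5027 0.1049 0.0906]
234 208 [0.4957 0.1006 0.0887]
234 210 [0.4962 0.1018 0.0794]
236 204 [0.5503 0.1306 0.0566]
236 206 [0.5101 0.1022 0.0864]
236 208 [0.5025 0.0975 0.085 ]
236 210 [0.5014 0.0975 0.0773]
```

The scene camera puts the knob at (0.505, 0.104), which agrees with the top view. I'll go down and grip it.

```bash
python3 -m pendant '[{"translation":[-3,2,10],"twist":[0,0,0.02],"grip":0},{"translation":[0,0,13],"twist":[0,0,0],"grip":0},{"translation":[0,0,13],"twist":[0,0,0],"grip":0},{"translation":[0,0,12],"twist":[0,0,0],"grip":0},{"translation":[0,0,0],"twist":[0,0,0],"grip":0},{"translation":[0,0,0],"twist":[0,0,0],"grip":-1},{"translation":[0,0,0],"twist":[0,0,0],"grip":-1},{"translation":[0,0,0],"twist":[0,0,0],"grip":-1},{"translation":[0,0,0],"twist":[0,0,0],"grip":-1},{"translation":[0,0,0],"twist":[0,0,0],"grip":-1}]' 20
python3 -c "
from h import *
go(.5045,.104,.070,2)"
```

```text
t: 4.2
tool_pos: [0.5037, 0.103, 0.0678]
orientation: [-2.18, -2.252, 0.011]
force: [-1.6, -0.2, -1.2]
opening: 0.0175
t 4.2 pos [0.5037 0.103  0.0678] jaw deg 1.85 open 0.0175 F [-1.6 -0.2 -1.2]
shift now-axes [ 1.   0.8 -2.2] goal-axes [ 1.   0.8 -2.2] turn [-0.01  -0.    -0.003]
```

```bash
python3 -m pendant '[{"translation":[8,0,-1],"twist":[0,0,0],"grip":-1},{"translation":[14,0,-0.5],"twist":[0,0,0],"grip":-1},{"translation":[15,0,-0.5],"twist":[0,0,0],"grip":-1},{"translation":[15,0,-0.5],"twist":[0,0,0],"grip":-1},{"translation":[15,0,-0.5],"twist":[0,0,0],"grip":-1},{"translation":[15,0,-0.5],"twist":[0,0,0],"grip":-1},{"translation":[15,0,-0.5],"twist":[0,0,0],"grip":-1},{"translation":[10,0,-0.5],"twist":[0,0,0],"grip":-1},{"translation":[0,0,0],"twist":[0,0,0],"grip":-1},{"translation":[0,0,0],"twist":[0,0,0],"grip":-1}]'
python3 -c "
from h import *
go(.4997,.217,.069,2)"
```

```text
t: 5.2
tool_pos: [0.4995, 0.2175, 0.0679]
orientation: [-2.183, -2.257, 0.018]
force: [1.7, -10.8, -4.9]
opening: 0.0176
t 5.2 pos [0.4995 0.2175 0.0679] jaw deg 1.91 open 0.0176 F [  1.7 -10.8  -4.9]
shift now-axes [-0.5  0.2 -1.1] goal-axes [-0.5  0.2 -1.1] turn [-0.009  0.007 -0.002]
```

The door moved 114.5 mm and is against its stop, with about 11 N of reaction. I'll release, rise, and check how far the microscope extends before crossing.

```bash
python3 -m pendant '[{"translation":[-1,0,0],"twist":[0,0,0],"grip":0},{"translation":[0,0,0],"twist":[0,0,0],"grip":0},{"translation":[0,0,0],"twist":[0,0,0],"grip":0},{"translation":[0,0,0],"twist":[0,0,0],"grip":0},{"translation":[0,0,-25],"twist":[0,0,0],"grip":0},{"translation":[0,0,-30],"twist":[0,0,0],"grip":0},{"translation":[0,-15,-35],"twist":[0,0,0],"grip":0.3},{"translation":[0,-30,-30],"twist":[0,0,0],"grip":0.3},{"translation":[0,-35,-15],"twist":[0,0,0],"grip":0.3},{"translation":[0,-35,0],"twist":[0,0,0],"grip":0.3}]'
python3 -c "
from h import *
d=np.load('last_top.npz')['d']; import h
d0=d
f,cx,cy,T=info('top'); v,u=np.mgrid[:420,:560]
P=np.stack([(u-cx)/f*d,-(v-cy)/f*d,-d],-1)@T[:3,:3].T+T[:3,3]
m=(d>0)&(P[...,2]>.03)&(P[...,1]<.02)&(P[...,1]>-.22)&(P[...,0]>.3)&(u>255)
Q=P[m]
for lo in np.arange(.03,.43,.05):
  q=Q[(Q[:,2]>=lo)&(Q[:,2]<lo+.05)]
  if len(q): print(lo.round(2),'xmin',np.percentile(q[:,0],1).round(3),'y',np.percentile(q[:,1],[1,99]).round(3),len(q))
go(.38,-.05,.2,2); go(.453,-.279,.09,19.6)"
```

```text
t: 6.2
tool_pos: [0.3852, 0.2182, 0.213]
orientation: [-2.183, -2.255, 0.008]
force: [0.3, 0.6, 0.2]
opening: 0.0602
0.03 xmin 0.483 y [-0.192  0.018] 318
0.08 xmin 0.531 y [-0.179  0.02 ] 214
0.13 xmin 0.531 y [-0.16   0.019] 632
0.18 xmin 0.533 y [-0.165 -0.063] 391
0.23 xmin 0.554 y [-0.154 -0.013] 1428
0.28 xmin 0.631 y [-0.118 -0.015] 359
0.33 xmin 0.642 y [-0.107  0.008] 1689
0.38 xmin 0.734 y [-0.077  0.011] 935
t 6.2 pos [0.3852 0.2182 0.213 ] jaw deg 1.88 open 0.0602 F [0.3 0.6 0.2]
shift now-axes [-267.9  -13.9   13.4] goal-axes [-267.9  -14.6   13. ] turn [-0.006  0.001 -0.002]
t 6.2 pos [0.3852 0.2182 0.213 ] jaw deg 1.88 open 0.0602 F [0.3 0.6 0.2]
shift now-axes [-499.    52.2  123.4] goal-axes [-491.1 -103.   123. ] turn [-0.006  0.    -0.309]
```

```bash
python3 -m pendant '[{"translation":[-40,0,0],"twist":[0,0,0],"grip":0.3},{"translation":[-49,-1,0],"twist":[0,0,0],"grip":0.3},{"translation":[-49,-1,0],"twist":[0,0,0],"grip":0.3},{"translation":[-49,-1,0],"twist":[0,0,0],"grip":0.3},{"translation":[-49,-1,0],"twist":[0,0,0],"grip":0.3},{"translation":[-49,0,0],"twist":[0,0,0],"grip":0.3},{"translation":[-49,0,0],"twist":[0,0,0],"grip":0.3},{"translation":[-49,0,0],"twist":[0,0,0],"grip":0.3},{"translation":[-45,0,0],"twist":[0,0,0],"grip":0.3},{"translation":[-40,0,0],"twist":[0,0,0],"grip":0.3}]'
python3 -c "
from h import *
go(.453,-.279,.09,19.6)"
```

```text
t: 7.2
tool_pos: [0.3989, -0.2562, 0.2203]
orientation: [2.159, 2.269, 0.016]
force: [1.1, -0.0, 0.2]
opening: 0.06
t 7.2 pos [ 0.3989 -0.2562  0.2203] jaw deg 2.86 open 0.06 F [ 1.1 -0.   0.2]
shift now-axes [-25.5  51.1 131. ] goal-axes [-39.6  43.3 130.3] turn [ 0.014  0.002 -0.292]
```

```bash
python3 -m pendant '[{"translation":[0,0,10],"twist":[0.014,0,-0.1],"grip":0.3},{"translation":[0,0,10],"twist":[0,0,-0.1],"grip":0.3},{"translation":[0,0,10],"twist":[0,0,-0.1],"grip":0.3},{"translation":[-12,14,25],"twist":[0,0,0],"grip":0.3},{"translation":[-14,15,25],"twist":[0,0,0],"grip":0.3},{"translation":[-13,15,25],"twist":[0,0,0],"grip":0.3},{"translation":[0,0,25],"twist":[0,0,0],"grip":0.3},{"translation":[0,0,0],"twist":[0,0,0],"grip":0.3},{"translation":[0,0,0],"twist":[0,0,0],"grip":0.3},{"translation":[0,0,0],"twist":[0,0,0],"grip":0.3}]'
python3 -c "
from h import *
go(.453,-.279,.004,19.6)
for n in('top','scene'): snap(n)
p=np.load('last_top.npz')['p'][:,:,::-1][200:300,300:400]; q=np.load('last_scene.npz')['p'][:,:,::-1][220:300,285:385]
cv2.imwrite('pics/d.png',np.hstack([cv2.resize(p,(400,400),interpolation=2),cv2.copyMakeBorder(cv2.resize(q,(400,320),interpolation=2),0,80,0,0,0)]))"
```

```text
t: 8.2
tool_pos: [0.4582, -0.2867, 0.0923]
orientation: [1.793, 2.568, -0.0]
force: [-0.4, 0.2, 0.4]
opening: 0.0603
t 8.2 pos [ 0.4582 -0.2867  0.0923] jaw deg 20.17 open 0.0603 F [-0.4  0.2  0.4]
shift now-axes [ 9.8 -2.7 88.2] goal-axes [ 9.  -2.3 88.3] turn [0.006 0.008 0.01 ]
```

View pics/d.png

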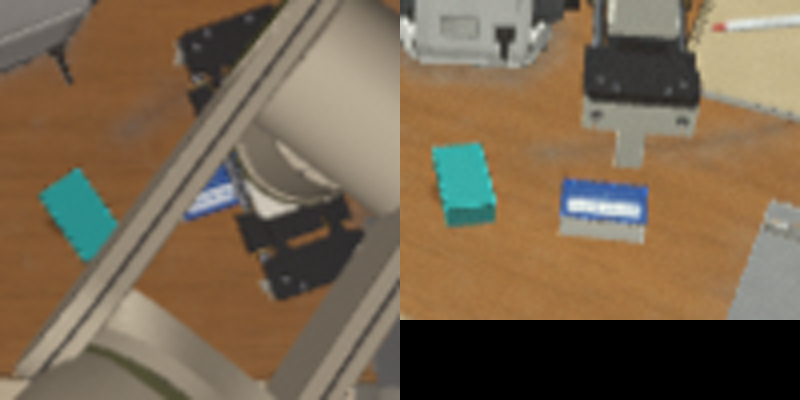

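The scene crop shows the gripper up and to the right of the loose box, whose lid centre is at crop (605,200). I'll cross-check that position with the scene camera.

```bash
python3 -c "
from h import *
print(pt('scene',285+205/4-.4,220+200/4-.4,z=.022))
a=pt('scene',285+165/4,220+180/4,z=.022);b=pt('scene',285+248/4,220+184/4,z=.022);print(a,b,np.degrees(np.arctan2(*(b-a)[[1,0]])))"
```

```text
[ 0.45341219 -0.2783815   0.022     ]
[ 0.45761409 -0.24606497  0.022     ] [ 0.48209391 -0.30278306  0.022     ] -66.6547255507624
```

```bash
python3 -m pendant '[{"translation":[10,-3,6],"twist":[0.005,0.008,0.01],"grip":0.3},{"translation":[0,0,16],"twist":[0,0,0],"grip":0.3},{"translation":[0,0,16],"twist":[0,0,0],"grip":0.3},{"translation":[0,0,16],"twist":[0,0,0],"grip":0.3},{"translation":[0,0,10],"twist":[0,0,0],"grip":0.3},{"translation":[0,0,10],"twist":[0,0,0],"grip":0.3},{"translation":[0,0,5],"twist":[0,0,0],"grip":0.3},{"translation":[0,0,0],"twist":[0,0,0],"grip":0.3},{"translation":[0,0,0],"twist":[0,0,0],"grip":0.3},{"translation":[0,0,0],"twist":[0,0,0],"grip":0.3}]'
python3 -c "
from h import *
go(.453,-.2787,.005,19.6)"
```

```text
t: 9.3
tool_pos: [0.4546, -0.2792, 0.0175]
orientation: [1.809, 2.554, 0.0]
force: [-0.7, 0.1, 0.6]
opening: 0.0603
t 9.3 pos [ 0.4546 -0.2792  0.0175] jaw deg 19.38 open 0.0603 F [-0.7  0.1  0.6]
shift now-axes [ 1.1 -1.4 12.5] goal-axes [ 1.  -1.3 12.5] turn [ 0.007  0.009 -0.004]
```

```bash
python3 -m pendant '[{"translation":[1,-1,4],"twist":[0.007,0.009,0],"grip":0.3},{"translation":[0,0,4],"twist":[0,0,0],"grip":0.3},{"translation":[0,0,4],"twist":[0,0,0],"grip":0.3},{"translation":[0,0,0],"twist":[0,0,0],"grip":0.3},{"translation":[0,0,0],"twist":[0,0,0],"grip":-1},{"translation":[0,0,0],"twist":[0,0,0],"grip":-1},{"translation":[0,0,0],"twist":[0,0,0],"grip":-1},{"translation":[0,0,0],"twist":[0,0,0],"grip":-1},{"translation":[0,0,0],"twist":[0,0,0],"grip":-1},{"translation":[0,0,0],"twist":[0,0,0],"grip":-1}]' 15
python3 -c "
from h import *
go(.453,-.2787,.12,19.6)"
```

```text
t: 10.3
tool_pos: [0.454, -0.2792, 0.0057]
orientation: [1.815, 2.563, -0.0]
force: [0.1, 0.6, 0.3]
opening: 0.0364
t 10.3 pos [ 0.454  -0.2792  0.0057] jaw deg 19.37 open 0.0364 F [0.1 0.6 0.3]
shift now-axes [   0.7   -0.8 -114.3] goal-axes [   0.9   -0.8 -114.3] turn [ 0.     0.001 -0.004]
```

```bash
python3 -m pendant '[{"translation":[0,0,-10],"twist":[0,0,0],"grip":-1},{"translation":[0,0,-20],"twist":[0,0,0],"grip":-1},{"translation":[0,0,-25],"twist":[0,0,0],"grip":-1},{"translation":[0,0,-30],"twist":[0,0,0],"grip":-1},{"translation":[0,-10,-30],"twist":[0,0,0],"grip":-1},{"translation":[0,-15,-30],"twist":[0,0,0.05],"grip":-1},{"translation":[0,-15,-25],"twist":[0,0,0.07],"grip":-1},{"translation":[0,-15,-10],"twist":[0,0,0.07],"grip":-1},{"translation":[0,-5,0],"twist":[0,0,0.07],"grip":-1},{"translation":[0,0,0],"twist":[0,0,0.05],"grip":-1}]'
python3 -c "
from h import *
go(.39,.15,.18,2)"
```

```text
t: 11.3
tool_pos: [0.3941, -0.296, 0.2009]
orientation: [2.197, 2.237, -0.001]
force: [0.5, -0.4, 1.0]
opening: 0.0365
t 11.3 pos [ 0.3941 -0.296   0.2009] jaw deg 1.04 open 0.0365 F [ 0.5 -0.4  1. ]
shift now-axes [446.1   3.9  18.8] goal-axes [445.9  11.5  20.9] turn [ 0.003  0.005 -0.017]
```

```bash
python3 -m pendant '[{"translation":[35,1,0],"twist":[0,0,0],"grip":-1},{"translation":[48,1,0],"twist":[0,0,0],"grip":-1},{"translation":[48,1,0],"twist":[0,0,0],"grip":-1},{"translation":[48,1,0],"twist":[0,0,0],"grip":-1},{"translation":[48,1,0],"twist":[0,0,0],"grip":-1},{"translation":[48,1,0],"twist":[0,0,0],"grip":-1},{"translation":[48,1,0],"twist":[0,0,0],"grip":-1},{"translation":[48,1,0],"twist":[0,0,0],"grip":-1},{"translation":[45,1,0],"twist":[0,0,0],"grip":-1},{"translation":[30,1,0],"twist":[0,0,0],"grip":-1}]'
python3 -c "
from h import *
print(case(-.027,-.085)); go(*case(-.027,-.085),.12,2)"
```

```text
t: 12.3
tool_pos: [0.3978, 0.1615, 0.2078]
orientation: [2.202, 2.213, 0.012]
force: [1.1, -0.3, -0.0]
opening: 0.0364
[0.5177829  0.15170949]
t 12.3 pos [0.3978 0.1615 0.2078] jaw deg 0.29 open 0.0364 F [ 1.1 -0.3 -0. ]
shift now-axes [ -9.6 118.2  90.2] goal-axes [-14.  119.5  87.8] turn [ 0.019  0.009 -0.03 ]
```

```bash
python3 -m pendant '[{"translation":[-4,25,0],"twist":[0.015,0.009,-0.03],"grip":-1},{"translation":[-4,30,0],"twist":[0,0,0],"grip":-1},{"translation":[-4,30,5],"twist":[0,0,0],"grip":-1},{"translation":[-3,30,10],"twist":[0,0,0],"grip":-1},{"translation":[0,7,15],"twist":[0,0,0],"grip":-1},{"translation":[0,0,15],"twist":[0,0,0],"grip":-1},{"translation":[0,0,15],"twist":[0,0,0],"grip":-1},{"translation":[0,0,15],"twist":[0,0,0],"grip":-1},{"translation":[0,0,0],"twist":[0,0,0],"grip":-1},{"translation":[0,0,0],"twist":[0,0,0],"grip":-1}]'
python3 -c "
from h import *
go(*case(-.027,-.085),.012,2)
snap('scene'); q=np.load('last_scene.npz')['p'][:,:,::-1][150:250,150:275]
cv2.imwrite('pics/e.png',cv2.resize(q,(750,600),interpolation=2))"
```

```text
t: 13.3
tool_pos: [0.5206, 0.1591, 0.1345]
orientation: [2.163, 2.274, 0.012]
force: [0.0, -0.0, -0.1]
opening: 0.0364
t 13.3 pos [0.5206 0.1591 0.1345] jaw deg 2.86 open 0.0364 F [ 0.  -0.  -0.1]
shift now-axes [ -7.6  -4.1 122.5] goal-axes [ -7.3  -3.1 122.5] turn [ 0.007 -0.004  0.015]
```

View pics/e.png

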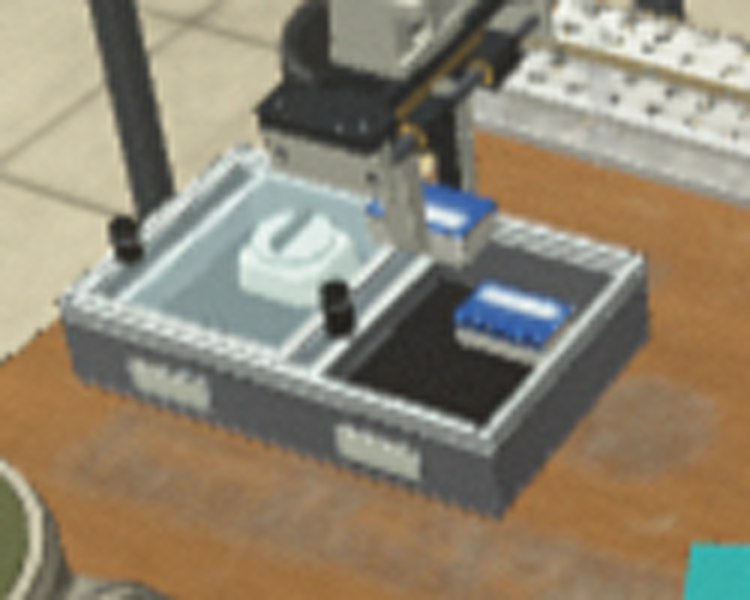

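The right compartment is open, with its knob now at crop (337,305) beside the divider. The loose box is held level with its lid up, and the floor in front of the twin is free. I'll lower the box.

```bash
python3 -m pendant '[{"translation":[-7,-3,4],"twist":[0.007,-0.004,0.015],"grip":-1},{"translation":[0,0,15],"twist":[0,0,0],"grip":-1},{"translation":[0,0,15],"twist":[0,0,0],"grip":-1},{"translation":[0,0,15],"twist":[0,0,0],"grip":-1},{"translation":[0,0,15],"twist":[0,0,0],"grip":-1},{"translation":[0,0,15],"twist":[0,0,0],"grip":-1},{"translation":[0,0,15],"twist":[0,0,0],"grip":-1},{"translation":[0,0,10],"twist":[0,0,0],"grip":-1},{"translation":[0,0,0],"twist":[0,0,0],"grip":-1},{"translation":[0,0,0],"twist":[0,0,0],"grip":-1}]'
python3 -c "
from h import *
go(*case(-.027,-.085),.0115,2)"
```

```text
t: 14.35
tool_pos: [0.5167, 0.1507, 0.021]
orientation: [2.184, 2.257, -0.001]
force: [0.5, -0.2, 0.3]
opening: 0.0366
t 14.35 pos [0.5167 0.1507 0.021 ] jaw deg 1.88 open 0.0366 F [ 0.5 -0.2  0.3]
shift now-axes [1.  1.1 9.5] goal-axes [1.  1.1 9.5] turn [-0.     0.001 -0.002]
```

```bash
python3 -m pendant '[{"translation":[0,0,4],"twist":[0,0,0],"grip":-1},{"translation":[0,0,3],"twist":[0,0,0],"grip":-1},{"translation":[0,0,2],"twist":[0,0,0],"grip":-1},{"translation":[0,0,0],"twist":[0,0,0],"grip":-1},{"translation":[0,0,0],"twist":[0,0,0],"grip":-1},{"translation":[0,0,0],"twist":[0,0,0],"grip":0.1},{"translation":[0,0,0],"twist":[0,0,0],"grip":0.1},{"translation":[0,0,0],"twist":[0,0,0],"grip":0.1},{"translation":[0,0,0],"twist":[0,0,0],"grip":0.1},{"translation":[0,0,0],"twist":[0,0,0],"grip":0.1}]'
python3 -c "
from h import *
go(*case(-.027,-.085),.13,2)"
```

```text
t: 15.35
tool_pos: [0.5196, 0.1513, 0.0147]
orientation: [2.182, 2.255, 0.006]
force: [0.2, -0.4, 0.7]
opening: 0.0511
t 15.35 pos [0.5196 0.1513 0.0147] jaw deg 1.89 open 0.0511 F [ 0.2 -0.4  0.7]
shift now-axes [   0.5   -1.1 -115.3] goal-axes [   0.5   -1.8 -115.3] turn [ 0.006 -0.    -0.002]
```

```bash
python3 -m pendant '[{"translation":[0,0,-8],"twist":[0,0,0],"grip":0.1},{"translation":[0,0,-15],"twist":[0,0,0],"grip":0.1},{"translation":[0,0,-20],"twist":[0,0,0],"grip":0.1},{"translation":[0,0,-25],"twist":[0,0,0],"grip":0.1},{"translation":[0,0,-25],"twist":[0,0,0],"grip":0.1},{"translation":[0,0,-20],"twist":[0,0,0],"grip":0.1},{"translation":[22,-6,0],"twist":[0,0,0],"grip":0},{"translation":[25,-6,0],"twist":[0,0,0],"grip":0},{"translation":[19,-6,0],"twist":[0,0,0],"grip":0},{"translation":[0,0,0],"twist":[0,0,0],"grip":0}]'
python3 -c "
from h import *
go(.5,.2175,.0695,2)
snap('scene'); q=np.load('last_scene.npz')['p'][:,:,::-1][150:250,150:275]
cv2.imwrite('pics/f.png',cv2.resize(q,(750,600),interpolation=2))"
```

```text
t: 16.35
tool_pos: [0.5009, 0.2187, 0.1459]
orientation: [2.181, 2.249, 0.021]
force: [-0.2, -0.7, -0.7]
opening: 0.0464
t 16.35 pos [0.5009 0.2187 0.1459] jaw deg 1.75 open 0.0464 F [-0.2 -0.7 -0.7]
shift now-axes [-1.4 -2.2 76.3] goal-axes [-1.2 -1.  76.4] turn [ 0.016 -0.003 -0.004]
```

View pics/f.png

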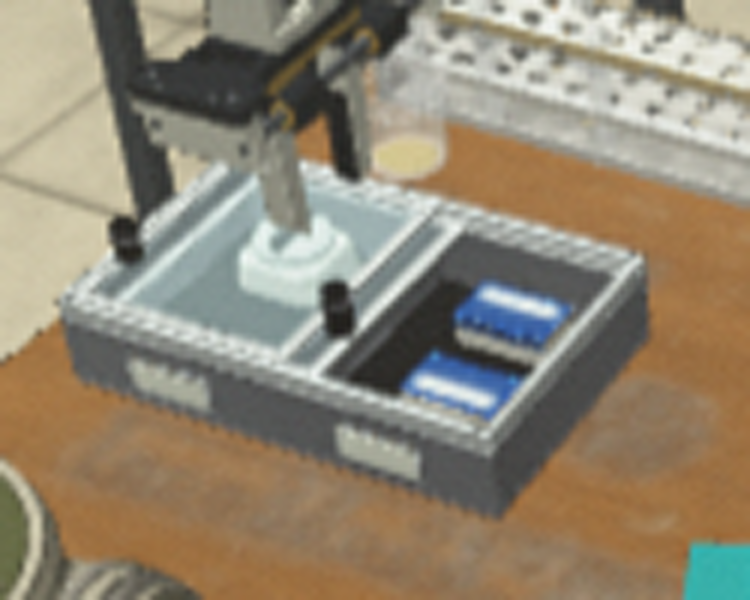

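The loose box now lies flat, lid up, in front of its twin at crop (465,385), and the twin hasn't moved. The open door's knob is at (337,305). I'll check that the lid is level using depth, then go down and grip the knob again.

```bash
python3 -m pendant '[{"translation":[-1,-1,8],"twist":[0.016,0,-0.004],"grip":0},{"translation":[0,0,14],"twist":[0,0,0],"grip":0},{"translation":[0,0,14],"twist":[0,0,0],"grip":0},{"translation":[0,0,14],"twist":[0,0,0],"grip":0},{"translation":[0,0,12],"twist":[0,0,0],"grip":0},{"translation":[0,0,10],"twist":[0,0,0],"grip":0},{"translation":[0,0,0],"twist":[0,0,0],"grip":0},{"translation":[0,0,0],"twist":[0,0,0],"grip":0},{"translation":[0,0,0],"twist":[0,0,0],"grip":0},{"translation":[0,0,0],"twist":[0,0,0],"grip":0}]'
python3 -c "
from h import *
go(.5,.2172,.0695,2)
d=np.load('last_scene.npz')['d']
for a,b in((420,375),(450,365),(510,385),(480,400),(500,300),(550,310)):
  u,v=round(150+a/6-.4),round(150+b/6-.4); print(pt('scene',u,v,d=d[v,u]).round(4))"
```

```text
t: 17.4
tool_pos: [0.5, 0.2128, 0.0661]
orientation: [-2.184, -2.254, 0.005]
force: [1.0, -0.8, 0.6]
opening: 0.0468
t 17.4 pos [0.5    0.2128 0.0661] jaw deg 1.82 open 0.0468 F [ 1.  -0.8  0.6]
shift now-axes [ 4.4  0.1 -3.4] goal-axes [ 4.4  0.1 -3.4] turn [-0.004 -0.    -0.003]
[0.5157 0.1774 0.0287]
[0.535  0.1695 0.0266]
[0.5317 0.1256 0.0271]
[0.5142 0.1349 0.0276]
[0.5921 0.1725 0.0308]
[0.6041 0.1462 0.0271]
```

The lid is level at about 27 mm, which is floor height plus 22 mm. I'll correct the position and grip the knob.

```bash
python3 -m pendant '[{"translation":[4,0,-3],"twist":[0,0,0],"grip":0},{"translation":[0,0,0],"twist":[0,0,0],"grip":0},{"translation":[0,0,0],"twist":[0,0,0],"grip":-1},{"translation":[0,0,0],"twist":[0,0,0],"grip":-1},{"translation":[0,0,0],"twist":[0,0,0],"grip":-1},{"translation":[0,0,0],"twist":[0,0,0],"grip":-1},{"translation":[0,0,0],"twist":[0,0,0],"grip":-1},{"translation":[0,0,0],"twist":[0,0,0],"grip":-1},{"translation":[0,0,0],"twist":[0,0,0],"grip":-1},{"translation":[0,0,0],"twist":[0,0,0],"grip":-1}]' 20
python3 -c "
from h import *
go(.5037,.103,.069,2)"
```

```text
t: 18.4
tool_pos: [0.4996, 0.2179, 0.0715]
orientation: [-2.182, -2.254, 0.004]
force: [-1.9, -0.1, 1.3]
opening: 0.0173
t 18.4 pos [0.4996 0.2179 0.0715] jaw deg 1.85 open 0.0173 F [-1.9 -0.1  1.3]
shift now-axes [-115.     0.4    2.4] goal-axes [-1.15e+02  1.00e-01  2.50e+00] turn [-0.004 -0.001 -0.003]
```

```bash
python3 -m pendant '[{"translation":[-8,0,0],"twist":[0,0,0],"grip":-1},{"translation":[-14,0,0],"twist":[0,0,0],"grip":-1},{"translation":[-15,0,0],"twist":[0,0,0],"grip":-1},{"translation":[-15,0,0],"twist":[0,0,0],"grip":-1},{"translation":[-15,0,0],"twist":[0,0,0],"grip":-1},{"translation":[-15,0,0],"twist":[0,0,0],"grip":-1},{"translation":[-15,0,0],"twist":[0,0,0],"grip":-1},{"translation":[-10,0,0],"twist":[0,0,0],"grip":-1},{"translation":[-5,0,0],"twist":[0,0,0],"grip":-1},{"translation":[-2,0,0],"twist":[0,0,0],"grip":-1}]'
python3 -c "
from h import *
go(.5037,.103,.069,2)"
```

```text
t: 19.4
tool_pos: [0.5039, 0.0985, 0.0714]
orientation: [-2.181, -2.246, -0.016]
force: [1.0, 14.1, -0.8]
opening: 0.0172
t 19.4 pos [0.5039 0.0985 0.0714] jaw deg 1.67 open 0.0172 F [ 1.  14.1 -0.8]
shift now-axes [ 4.4 -0.1  2.5] goal-axes [ 4.5 -0.1  2.4] turn [-0.    -0.015 -0.006]
```

The reaction is 14 N at the shut stop. I'll release, rise and retreat to look.

```bash
python3 -m pendant '[{"translation":[0,0,0],"twist":[0,0,0],"grip":0},{"translation":[0,0,0],"twist":[0,0,0],"grip":0},{"translation":[0,0,0],"twist":[0,0,0],"grip":0},{"translation":[0,0,0],"twist":[0,0,0],"grip":0},{"translation":[0,0,-20],"twist":[0,0,0],"grip":0},{"translation":[0,0,-30],"twist":[0,0,0],"grip":0},{"translation":[0,0,-30],"twist":[0,0,0],"grip":0},{"translation":[0,-30,-30],"twist":[0,0,0],"grip":0},{"translation":[0,-40,-20],"twist":[0,0,0],"grip":0},{"translation":[0,-40,0],"twist":[0,0,0],"grip":0}]'
python3 -m pendant '[{"translation":[-45,0,0],"twist":[0,0,0],"grip":0},{"translation":[-49,0,0],"twist":[0,0,0],"grip":0},{"translation":[-49,0,0],"twist":[0,0,0],"grip":0},{"translation":[-49,0,0],"twist":[0,0,0],"grip":0},{"translation":[-49,0,0],"twist":[0,0,0],"grip":0},{"translation":[-45,0,0],"twist":[0,0,0],"grip":0},{"translation":[-30,0,0],"twist":[0,0,0],"grip":0},{"translation":[0,0,0],"twist":[0,0,0],"grip":0},{"translation":[0,0,0],"twist":[0,0,0],"grip":0},{"translation":[0,0,0],"twist":[0,0,0],"grip":0}]'
python3 -c "
from h import *
snap('scene');snap('top'); q=np.load('last_scene.npz')['p'][:,:,::-1][160:240,150:270];p=np.load('last_top.npz')['p'][:,:,::-1][175:255,125:245]
cv2.imwrite('pics/g.png',np.vstack([cv2.resize(x,(450,300),interpolation=2) for x in(q,p)]))"
```

```text
t: 20.4
tool_pos: [0.392, 0.0885, 0.2045]
orientation: [-2.185, -2.241, -0.005]
force: [-1.2, -0.1, 1.0]
opening: 0.0462
t: 21.4
tool_pos: [0.3973, -0.237, 0.2041]
orientation: [-2.181, -2.256, -0.009]
force: [-0.4, -0.4, -0.7]
opening: 0.0469
```

View pics/g.png

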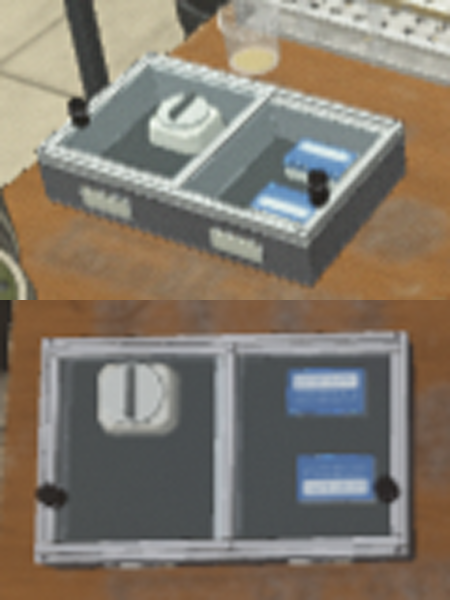

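Both compartments look closed. The two boxes lie flat in the right one at (327,391) and (336,478), and the timer has not moved. I'll compare the knob positions with the first pictures in numbers.

```bash
python3 -c "
from h import *
for n,z,w in(('top',.088,[(218,214,236,236),(130,216,146,236)]),('scene',.088,[(226,200,244,218),(162,182,180,200)])):
  a=cv2.imread('pics/%s0.png'%n); b=np.load('last_%s.npz'%n)['p'][:,:,::-1]
  for x0,y0,x1,y1 in w:
    o=[]
    for im in(a,b):
      g=np.clip(60-im[y0:y1,x0:x1].max(2).astype(float),0,None); v,u=np.mgrid[y0:y1,x0:x1]
      o.append(pt(n,(g*u).sum()/g.sum(),(g*v).sum()/g.sum(),z=z))
    print(n,o[0].round(4),((o[1]-o[0])*1000).round(2))
  print('twin/timer diff', np.abs(a.astype(int)-b)[180:208,150:183].mean() if n=='top' else '', np.abs(a.astype(int)-b)[190:208,198:226].mean() if n=='top' else '')
  if n=='top': print('bottle diff',np.abs(a.astype(int)-b)[185:220,395:435].mean())
"
```

```text
top [0.5045 0.1039 0.088 ] [-0.05 -0.38  0.  ]
top [0.495  0.3634 0.088 ] [-0.    0.01  0.  ]
twin/timer diff 1.3066378066378066 0.9808201058201058
bottle diff 1.2845238095238096
scene [0.4873 0.0937 0.088 ] [ 0.11 -0.25  0.  ]
scene [0.4835 0.3567 0.088 ] [0.4  0.27 0.  ]
twin/timer diff
```

```bash
python3 -c "
from h import *
print(robot.close_job(), robot.read_state()['t'])"
```

```text
the job is handed in; nothing more can be done
the job is handed in; nothing more can be done
```

The loose box is put away in the case's right compartment with its twin, and both compartments are closed. I handed the job in at about 21.5 s. No verdict is reported.

**What I did:** The twin was in the right compartment, so I worked the lower door. I slid it about 114 mm to its stop and set the box on the floor in front of the twin. Then I slid the door shut until it pushed back with about 14 N, and moved the arm clear.

**Last checks:**
- **Box:** its lid is level at about 27 mm, which is the floor plus the box's height.
- **Doors:** the lower knob is within 0.4 mm of where it was with the door shut, in both cameras. The upper knob is unchanged in the top view (0.5 mm in the scene view).
- **Twin, timer and bottle:** they look the same as in the first top picture.

**One disagreement:** on the closing slide the gripper travelled about 119 mm, but the door's travel is 114 mm. I take this as the fingers slipping on the knob at the stop, since the knob is back in its shut position.

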